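# Rehang the parts basket on the green stand

## Robot

A 6-joint arm with a two-finger parallel gripper is mounted at the origin on the work surface. World frame = base frame: x ahead of the robot, y to its left, z up, the work surface at z = 0. Lengths are in m, angles in rad, forces in N, time in s.
With the tool pointing down it reaches from about 0.275 to 1 m from the base axis. Payload 8.4 kg.
Tool frame: the origin (TCP) lies on the centre line of the jaws, within the pads' length; the fingertips stand 17 mm ahead of it and the grasp point (between the pads) lies 2 mm behind it (bot.tcp_to_tips is the y of the fingertips in the tool frame, in m); y points along the fingers, z is the direction in which the jaws open and shut, and the axes are right-handed (so a half turn about y gives the same grasp; the last joint's range is limited). The gripper opens to 85 mm and grips with 20 to 120 N. Pads are 22 mm wide; open, the fingers measure 114 mm over their backs; the gripper's body (76 mm by 85 mm) begins 54 mm behind the grasp point. The pads swing forward as they close: fully open they stand 13 mm farther back than shut.
Start: joints at [-1.298, 0.353, 1.633, -0, 1.155, -0.002], TCP at [0.17, -0.602, 0.248] pointing down, gripper open.
Joint ranges: [-2.63, 2.63], [-0.92, 2.1], [0.06, 2.66], [-1.3, 4.44], [0, 2.69], [-3.02, 3.02]. Speed limits (rad/s): [2.22, 2.22, 2.79, 3.14, 3.14, 3.14].

## Interface

Orientations are given as a unit quaternion [x, y, z, w].
In Python, from workcell import bot, hand, kinematics, get_obs, vision, hand_in gives the robot as it stands. The module is installed in compiled form; this text tells all that it offers. Calls block until the motion is done:
- bot.reach(position, orientation): joint-space move of the TCP to a pose.
- bot.servo_line(position, ori=None, velocity=0.15): straight line of the TCP; ori=None keeps the orientation; velocity is the mean speed in m/s.
- bot.goto_joints(angles): joint-space move.
- hand.move_gripper(opening, strength=None): finger opening in m; strength is the grip in N (None keeps the last); returns when the fingers have stopped.
- bot.dwell(seconds).
- kinematics.solve_ik(position, orientation): joint angles nearest the present ones, or None.
- get_obs(): the state.
- vision.read_camera(name): name is "side" or "top"; returns a dict with "frame" (420x560x3 uint8, red, green, blue), "intrinsics" (3x3 intrinsics, pixels), "dist" ([k1, k2, p1, p2, k3] as OpenCV has them; the pictures are not rectified), "view" (4x4, takes a point from world to camera coordinates). Camera axes: x right, y down, z forward; pixel columns grow to the right and rows downward; lengths in m; the calibration is good to about 2 mm. A picture is of the moment at which its call begins. There is no depth.
A pose or a line that the arm cannot do raises bot.IKError and nothing moves.
- hand_in(): hands the job in, once; it reports no verdict.
The state is a dict: "time_s": time; "joint_pos": joint angles; "joint_vel": joint speeds; "joint_efforts": joint torques, N m; "position": TCP position; "orientation": TCP orientation; "wrist_force": force on the tool from outside, world axes, zero at the start; "ft_torque": the same for the moment, N m; "gripper_width": finger opening in m.
Only numpy, scipy, OpenCV 4.12 (cv2) and the standard library are available. Lean on these libraries where they do the work, as an engineer would, in place of code of your own. Each camera call takes 0.05 s, during which the arm holds its last target. There are 200 camera calls.

## Task

The cleaned parts in the blue basket have finished dripping: lift the blue basket off the grey stand's hook by its red grip and carry it, level and without setting it down anywhere, to the empty green stand. Lower it until its steel bar rests in the green stand's double hook, only then let go, and leave the orange basket as it hangs.

Things in the scene. Friction and masses are not known exactly. Their poses are not given: they have to be found in the camera images.
- basket_blue: Blue open basket, 70 (x) x 110 (y) x 45 mm high, 0.2 to 0.45 kg, on the grey stand. Origin: centre of its underside; z up, y along its bar, x towards the stand's post. Rigid steel bail: end uprights 12 x 6 mm at y +-52; square 10 mm bar, underside 110 mm above the origin, so a window 65 mm high under it. Red grip block on the bar's middle, 16 (x) x 24 (y) mm, 120 to 174 mm above the origin.
- grey_seat (a point): Middle of the grey hook's flat seat, 160 mm above the bench. All stands: fixed; two prongs 8 mm wide and thick at y +-22 mm point to -x, roughly at the robot, from a 24 mm post 85 mm behind the seat (+x), no higher than it. Flat seat 30 mm long; its lips slope outward to 17 mm high at x +-32 mm. Prongs pass through the window: to unhook, lift 20 to 35 mm, then draw out 80 mm or more to -x.
- green_seat (a point): The goal: middle of the flat seat of the empty green hook, 180 mm above the bench; x towards its post, y across the prongs, z up; same shape as the grey one. Hang in reverse: from -x, bar 20 to 35 mm above the seat, prongs into the window, then lower. A basket hung here has its origin 110 mm below this point. The three stands swap places and turn up to 0.3 rad between runs.
- basket_orange: Orange basket of the same shape with brass and copper pins inside, hanging on the yellow stand (seat 160 mm above the bench, otherwise like the grey one): leave it alone. Origin: centre of its underside, axes as for the blue one.
Not all that is in view belongs to the job. There is more than one size of the basket_blue; the job needs the middle-sized.

How it is judged:
On the way, in this order (a step that is already met when the one before it is completed fails the run):
1. the blue basket is off the grey hook and clear of it (horizontal distance between basket_blue and grey_seat above 0.07 m and height (world z) of basket_blue above 0.04 m), for 0.2 s.
2. the blue basket's bar rests in the green hook while the basket is still held (x of basket_blue in the frame of green_seat between -0.02 and 0.02 m and y of basket_blue in the frame of green_seat between -0.022 and 0.022 m and z of basket_blue in the frame of green_seat between -0.118 and -0.102 m and angle between basket_blue's own z axis and vertical below 0.175 rad and contact force between basket_blue and the fingers above 0.5 N), for 0.1 s.
At the end, for the whole second after the job is handed in: The blue basket hangs at rest in the green hook: its origin within 20 mm (x) and 22 mm (y) of straight below the green seat and 102 to 118 mm below it, tilted less than 10 degrees, its bar within 15 degrees of square to the prongs; the orange basket is within 20 mm of where it hung (x of basket_blue in the frame of green_seat between -0.02 and 0.02 m and y of basket_blue in the frame of green_seat between -0.022 and 0.022 m and z of basket_blue in the frame of green_seat between -0.118 and -0.102 m and angle between basket_blue's own z axis and vertical below 0.175 rad and angle between the y axis of basket_blue and the y axis of green_seat, either way round below 0.26 rad and linear speed of basket_blue below 0.03 m/s and distance of basket_orange from where it was at the start of the episode below 0.02 m); the robot touches nothing.
It fails at once if the blue basket tips more than 17 degrees (angle between basket_blue's own z axis and vertical above 0.3 rad).
It fails at once if the blue basket is set down or dropped (its underside below 20 mm over the bench) (height (world z) of basket_blue below 0.02 m).
It fails at once if the orange basket is moved more than 30 mm (distance of basket_orange from where it was at the start of the episode above 0.03 m).
It also fails if it takes over 50 s, if anything falls off the work surface, if the arm or the gripper's body presses on something with over 40 N, if the wrist force passes 120 N, or if a joint passes its speed limit or range.

## Working session

There is one attempt and no reset: what is moved stays moved. The work goes in short steps, each a Python script; the robot and the scene stay as the last script left them, time stands still between calls to the robot, and variables do not carry over. Pictures are saved under pics/ and viewed, on a budget of 10 in all, crops included, one or two more only if the job needs it, and the job is handed in when it is done.

```bash
mkdir -p pics
python3 - <<'E'
from workcell import bot,hand,kinematics,get_obs,vision
import cv2,numpy as np,pickle
d={}
for n in("top","side"):
    c=vision.read_camera(n); d[n]=c; cv2.imwrite(f"pics/{n}0.png",cv2.resize(c["frame"][:,:,::-1],(784,588),interpolation=cv2.INTER_CUBIC))
    V=np.array(c["view"]);print(n,np.array(c["intrinsics"]).tolist(),c["dist"],"pos",-V[:3,:3].T@V[:3,3],"fwd",V[2,:3],"right",V[0,:3])
pickle.dump(d,open("d0.pkl","wb"))
o=get_obs();print(o["time_s"],o["position"],o["orientation"],bot.tcp_to_tips)
E
```

```text
top [[413.7430290622759, 0.0, 281.18848136964414], [0.0, 413.7430290622759, 206.97701394674442], [0.0, 0.0, 1.0]] [-0.05686414  0.          0.          0.          0.        ] pos [0.36136787 0.04125855 1.14123079] fwd [ 0.09428579  0.0245137  -0.99524332] right [ 0.00498912 -0.99969588 -0.02415072]
side [[474.72199788282273, 0.0, 269.716092286435], [0.0, 474.72199788282273, 202.76313049817355], [0.0, 0.0, 1.0]] [0.02077268 0.         0.         0.         0.        ] pos [ 0.4174517  -0.63748698  0.97983829] fwd [ 0.03204401  0.63758875 -0.76971019] right [ 9.98784008e-01 -4.92944846e-02  7.47606268e-04]
0.1 [ 0.16946847 -0.60115863  0.24762089] [-0.09691772  0.70089003 -0.69999352  0.0967946 ] 0.017
```

View pics/top0.png

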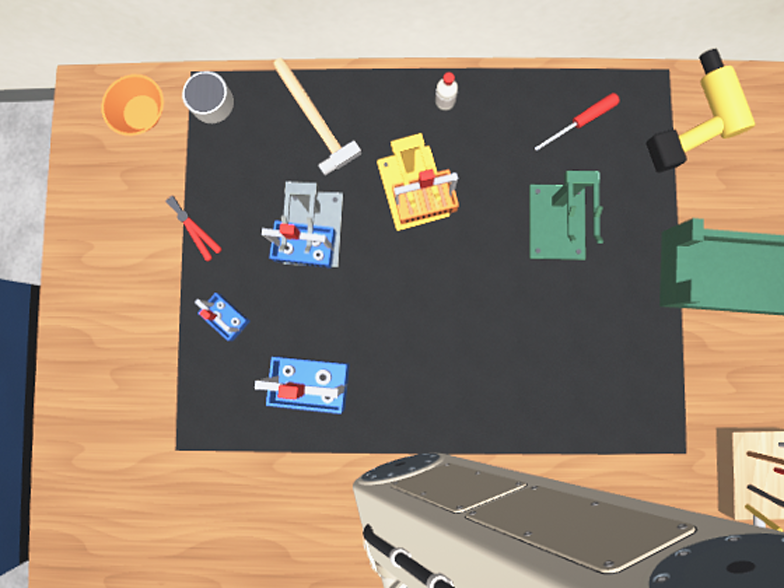

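View pics/side0.png

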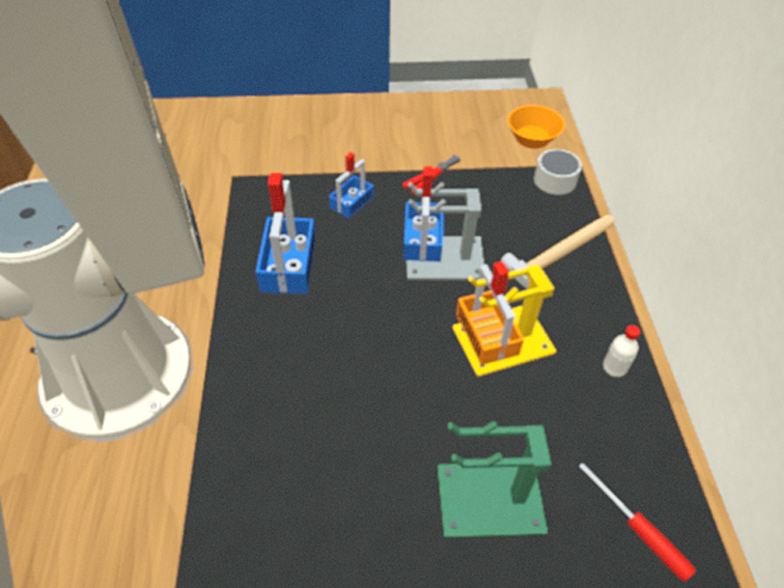

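The top view (784x588) shows three blue baskets:
- Small, on the mat at (222,316).
- Large, on the mat at (305,385).
- One hanging on the grey stand at (300,243).

The hanging one is the middle-sized basket and the only one on the grey hook, so it fits the description. The orange basket is at (425,200) on yellow. The empty green stand is at (570,215), and the green block at (725,265) is a distractor. Next is one enlarged crop to confirm this and pick out features.

Run:
```python
import pickle,cv2,numpy as np
d=pickle.load(open("d0.pkl","rb"))
def crop(n,x,y,w=100,h=75):
    im=cv2.resize(d[n]["frame"][y:y+h,x:x+w,::-1],(400,300),interpolation=cv2.INTER_CUBIC)
    for k in range(0,w,20): cv2.putText(im,str(x+k),(k*4,8),0,.3,(0,255,255),1); cv2.line(im,(k*4,10),(k*4,14),(0,255,255),1)
    for k in range(0,h,15): cv2.putText(im,str(y+k),(0,k*4+4),0,.3,(0,255,255),1)
    return im
cv2.imwrite("pics/crop1.png",np.vstack([np.hstack([crop("top",165,120),crop("top",360,115)]),np.hstack([crop("side",265,110),crop("side",300,295,100,75)])]))
```

```text
(no output)
```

View pics/crop1.png

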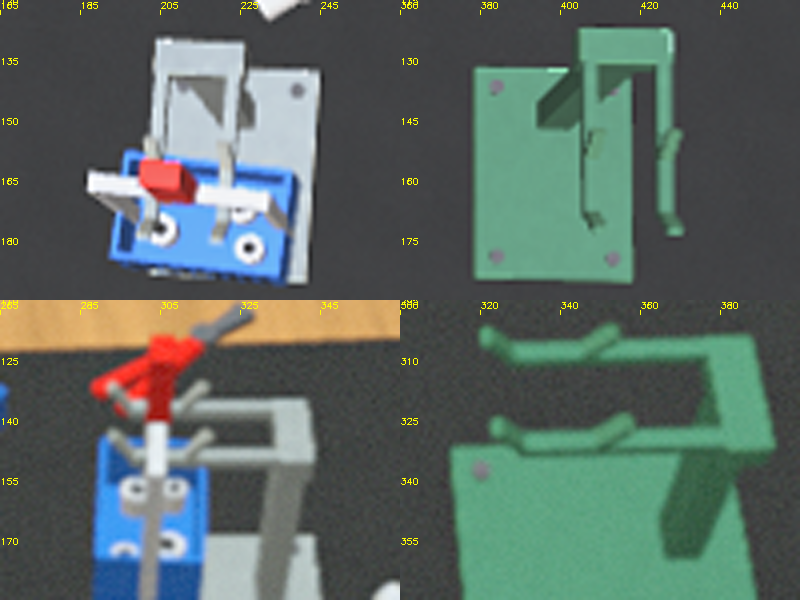

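The crop confirms it: the middle-sized basket's bar lies in the grey hook, with its red grip at top px (206,165). The green hook is empty, with its four lip tips visible in the side view. Next I measure positions by ray casting, with a cross-check between the two views.

```bash
cat > geo.py <<'E'
import cv2,numpy as np
def ray(c,p):
    q=cv2.undistortPoints(np.array([[p]],float),np.array(c["intrinsics"]),np.array(c["dist"]))[0,0]
    V=np.array(c["view"]);R=V[:3,:3];return -R.T@V[:3,3],R.T@np.array([q[0],q[1],1.])
def onz(c,p,z):
    o,r=ray(c,p);return (o+r*(z-o[2])/r[2])
def tri(c1,p1,c2,p2):
    a,u=ray(c1,p1);b,v=ray(c2,p2);s=np.linalg.lstsq(np.c_[u,-v],b-a,rcond=None)[0]
    P,Q=a+s[0]*u,b+s[1]*v;return (P+Q)/2,np.linalg.norm(P-Q)
def red(c,box,lo=(150,0,0),hi=(255,70,70)):
    x,y,w,h=box;m=cv2.inRange(c["frame"][y:y+h,x:x+w],lo,hi)
    n,l,s,ce=cv2.connectedComponentsWithStats(m);i=1+np.argmax(s[1:,4]);return ce[i]+[x,y],s[i],(l==i)
E
python3 - <<'E'
import pickle,numpy as np;from geo import *
np.set_printoptions(precision=4,suppress=True)
d=pickle.load(open("d0.pkl","rb"));T,S=d["top"],d["side"]
def stand(name,tips,z):
    P=np.array([onz(S,t,z) for t in tips]);fl,fr,bl,br=P   # front far(+y), front near, back far, back near
    ax=(bl+br-fl-fr)/2;ay=(fl+bl-fr-br)/2
    print(name,P.mean(0),"yaw",np.arctan2(ax[1],ax[0]),"len",np.linalg.norm(ax),"w",np.linalg.norm(ay),"yawy",np.arctan2(-ay[0],ay[1]))
stand("green",[(321,308.5),(323.7,331.5),(353,306.5),(356.7,329.5)],.195)
stand("grey",[(293.5,131.7),(293.7,144.2),(316.3,131.3),(316.9,144.2)],.175)
# prong centre lines in top view at prong top z (rear straight part) : direction
for n,pts,z in [("greenL",[(407.6,131),(407,160)],.18),("greenR",[(426.2,131),(426.3,148)],.18),("greyL",[(205.5,140),(203.5,155)],.16),("greyR",[(223,140),(221.5,155)],.16)]:
    a,b=[onz(T,p,z) for p in pts];print(n,a,b,"yaw",np.arctan2((a-b)[1],(a-b)[0]))
# base plates
for n,pts in [("green base",[(378.5,132),(418,132),(418,184.5),(378.5,185)])]:
    print(n,np.array([onz(T,p,.008) for p in pts]))
a,b=onz(T,(187.2,165.5),.17),onz(T,(232.3,170.7),.17)
print("bar",a,b,"mid",(a+b)/2,"yaw",np.arctan2((b-a)[0],-(b-a)[1]),np.linalg.norm(a-b))
for lo in [(150,0,0),(215,0,0)]:
    c,s,m=red(T,(190,150,40,30),lo,(255,110,110));print("grip top",c,s,onz(T,c,.222))
x=T["frame"][157:172,198:216];print(x[:,:,0])
x=S["frame"][117:140,298:312];print(x[:,:,0]);print(x[:,:,1])
E
```

```text
green [ 0.5596 -0.2619  0.195 ] yaw 0.018510609903571045 len 0.058409093984589926 w 0.044218846438437105 yawy -0.014164914029532323
grey [0.5491 0.2344 0.175 ] yaw -0.036072943475946216 len 0.05714468931741776 w 0.04619780516969975 yawy -0.07532078097188477
greenL [ 0.6345 -0.2345  0.18  ] [ 0.5644 -0.2311  0.18  ] yaw -0.04923577088801241
greenR [ 0.6348 -0.279   0.18  ] [ 0.5935 -0.2778  0.18  ] yaw -0.028914482156171588
greyL [0.618  0.2509 0.16  ] [0.5807 0.2549 0.16  ] yaw -0.10577871268482977
greyR [0.6178 0.208  0.16  ] [0.5806 0.2109 0.16  ] yaw -0.07759843910892804
green base [[ 0.6802 -0.2022  0.008 ]
 [ 0.6807 -0.3131  0.008 ]
 [ 0.5321 -0.3085  0.008 ]
 [ 0.5304 -0.1991  0.008 ]]
bar [0.5529 0.2916 0.17  ] [0.5401 0.1824 0.17  ] mid [0.5465 0.237  0.17  ] yaw -0.11668721351596281 0.1099599350290416
grip top [205.2778 164.6556] [10 10 13 11 90] [0.5445 0.2368 0.222 ]
grip top [204.5077 163.2769] [10 10 10  8 65] [0.5477 0.2386 0.222 ]
[[ 75  69  75 194 200 194 139 166 171 198 195 195 195 195 193 192 191 195]
 [ 96  86  82 159 197 193 148 133 151 171 179 186 186 188 196 197
[... 3001 characters left out ...]
6  49  41  33  26  39  24  32  37  34  50  61  65]
 [ 46  30  36  37  35  38  34  39  39  39  41  49  66  68]
 [ 36  41  52  42  43  37  37  34  30  32  56  67  66  63]
 [ 47  60  51  51  40  35  32  31  23  42  52  67  65  66]
 [ 46  58  49  44  33  21  32  26  31  44  45  54  66  83]
 [ 55  57  41  37  31  34  36  28  25  38  54  61  87 129]
 [111 111 104  78  45  34  33  31  35  48  84 104 133 161]
 [180 189 184 139  69  34  34  34  28  85 149 170 173 164]
 [190 202 196 153  76  37  30  30  34 103 176 196 173 147]
 [163 173 167 127  67  27  27  32  33  89 153 166 150 125]
 [130 131 128  97  41  31  33  32  31  68 118 131 118 116]
 [ 99 103  95  72  32  32  26  22  27  53  87 106  99 103]]
```

Run:
```python
import pickle,numpy as np;from geo import *
from scipy.spatial.transform import Rotation as R
np.set_printoptions(precision=4,suppress=True)
d=pickle.load(open("d0.pkl","rb"));T,S=d["top"],d["side"]
P=np.array([onz(S,t,.195) for t in [(321,303.7),(323.7,326.7),(353,302.3),(356.7,325)]])
print(P,P.mean(0))
for a,b in zip([(410,170),(429.3,172.3),(409.5,148.7),(430,148.3),(404.8,122.5),(428.2,122.5)],[(321,303.7),(323.7,326.7),(353,302.3),(356.7,325),(388,304.2),(393.3,331.8)]): print(tri(T,a,S,b))
print("grip",tri(T,(204.6,163.0),S,(305.3,121.7)))
# large basket grip & extents
print("large",red(T,(180,265,60,30),(200,0,0),(255,110,110))[0],onz(T,(207,279),.2),tri(T,(207,278),S,(197,127)))
from workcell import kinematics,get_obs
o=get_obs();print(R.from_quat(o["orientation"]).as_matrix())
```

```text
[[ 0.5318 -0.2309  0.195 ]
 [ 0.5312 -0.2756  0.195 ]
 [ 0.5905 -0.2308  0.195 ]
 [ 0.5898 -0.2751  0.195 ]] [ 0.5608 -0.2531  0.195 ]
(array([ 0.5342, -0.2322,  0.1984]), np.float64(0.005779573354737795))
(array([ 0.5314, -0.2769,  0.198 ]), np.float64(0.0012179176586980883))
(array([ 0.5886, -0.2326,  0.1981]), np.float64(0.002458950183742435))
(array([ 0.5877, -0.2788,  0.2028]), np.float64(0.0007489914326581325))
(array([ 0.6572, -0.2291,  0.178 ]), np.float64(0.0025898193890825237))
(array([ 0.6557, -0.2844,  0.1805]), np.float64(0.00041578017354841634))
grip (array([0.5475, 0.238 , 0.2239]), np.float64(0.0008950601080156638))
large [203.64 276.48] [0.2861 0.2318 0.2   ] (array([0.2895, 0.226 , 0.2285]), np.float64(0.0022621467462720776))
[[-0.9625 -0.0003  0.2714]
 [-0.2714  0.0012 -0.9625]
 [-0.     -1.     -0.0013]]
```

```bash
cat >> geo.py <<'E'
from scipy.spatial.transform import Rotation
def ori(yaw):
    z=np.array([np.cos(yaw),np.sin(yaw),0]);y=np.array([0,0,-1.]);return Rotation.from_matrix(np.c_[np.cross(y,z),y,z]).as_quat()
E
python3 - <<'E'
from workcell import bot,hand,kinematics,get_obs,vision;from geo import *
np.set_printoptions(precision=3,suppress=True)
for p,y in [((.5475,.238,.32),-.11),((.5475,.238,.199),-.11),((.42,.24,.26),-.1),((.42,-.25,.26),-.02),((.56,-.254,.219),-.015)]:
    print(p,kinematics.solve_ik(p,ori(y)))
o=get_obs();p=np.array(o["position"]);p[2]=.36
bot.servo_line(p,velocity=.2)
bot.reach((.5475,.238,.32),ori(-.11)); hand.move_gripper(.06)
bot.servo_line((.5475,.238,.26))
o=get_obs();print(o["time_s"],o["position"],o["gripper_width"])
ims=[cv2.resize(vision.read_camera(n)["frame"][y:y+105,x:x+140,::-1],(400,300),interpolation=cv2.INTER_CUBIC) for n,x,y in [("top",140,110),("side",240,70)]]
cv2.imwrite("pics/above.png",np.hstack(ims))
E
```

```text
(0.5475, 0.238, 0.32) [ 0.408  0.25   1.614 -0.     1.278  0.518]
(0.5475, 0.238, 0.199) [ 0.408  0.361  1.741 -0.     1.04   0.518]
(0.42, 0.24, 0.26) [ 0.516  0.118  1.914 -0.     1.109  0.616]
(0.42, -0.25, 0.26) [-0.54   0.127  1.904 -0.     1.111 -0.52 ]
(0.56, -0.254, 0.219) [-0.428  0.366  1.684 -0.     1.092 -0.413]
4.95 [0.548 0.238 0.26 ] 0.060157354314304565
```

View pics/above.png

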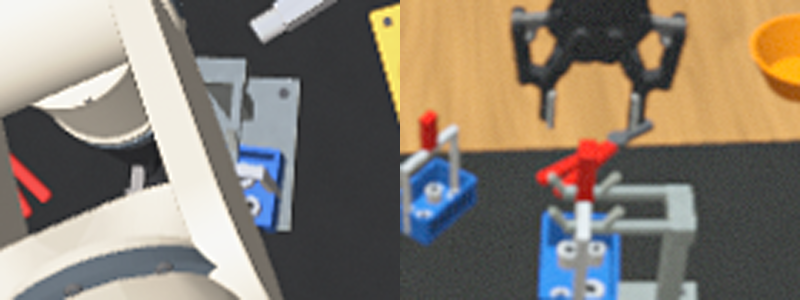

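In the side view the open fingertips (548 and 635) straddle the grip (592) centrally. I'll descend, grip, then look.

Run:
```python
from workcell import bot,hand,get_obs,vision;from geo import *
np.set_printoptions(precision=3,suppress=True)
bot.servo_line((.5475,.238,.199),velocity=.1)
o=get_obs();print(o["wrist_force"])
hand.move_gripper(.0,60);o=get_obs();print("grip",o["time_s"],o["gripper_width"],o["wrist_force"],o["ft_torque"])
bot.servo_line((.5475,.238,.229),velocity=.06);bot.dwell(.2)
o=get_obs();print("lift",o["position"],o["gripper_width"],o["wrist_force"],o["ft_torque"])
f=vision.read_camera("side")["frame"];cv2.imwrite("pics/lift.png",cv2.resize(f[70:175,240:380,::-1],(560,420),interpolation=cv2.INTER_CUBIC))
```

```text
[ 0.135 -0.212 -0.02 ]
grip 6.275 0.015183069071922317 [-1.73  -0.284  4.967] [-0.081  0.368 -0.014]
lift [0.547 0.238 0.229] 0.015374254870549567 [ 0.173  0.232 -2.942] [-0.056 -0.02  -0.006]
```

View pics/lift.png

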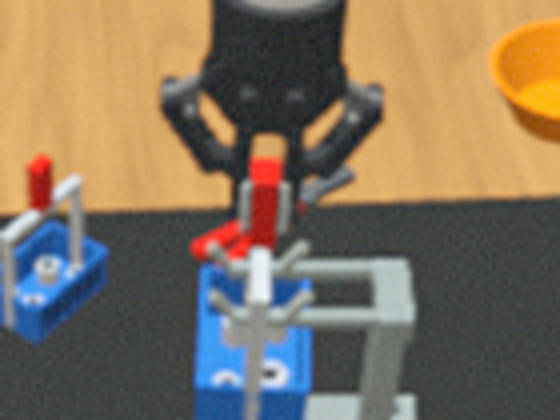

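Lifted 30 mm: the basket is level and weighs about 0.3 kg, with the bar above the lips. I'll draw it out along the prong direction, then carry it to the front of the green stand.

Run:
```python
from workcell import bot,hand,get_obs,vision;from geo import *
np.set_printoptions(precision=3,suppress=True)
bot.servo_line((.428,.248,.229),velocity=.1)
o=get_obs();print("out",o["position"],o["wrist_force"],o["ft_torque"],o["gripper_width"])
bot.servo_line((.42,.24,.262),velocity=.1)
bot.servo_line((.42,-.252,.262),ori=ori(-.015),velocity=.15)
bot.servo_line((.44,-.252,.249),velocity=.08);bot.dwell(.3)
o=get_obs();print(o["time_s"],o["position"],o["wrist_force"],o["ft_torque"],o["gripper_width"])
for n,x,y in [("side",220,240),("top",330,110)]:
    f=vision.read_camera(n)["frame"]; cv2.imwrite(f"pics/{n}_full.png",f[:,:,::-1])
    im=cv2.resize(f[y:y+150,x:x+200 if n=="side" else x+150,::-1],None,fx=2,fy=2,interpolation=cv2.INTER_CUBIC)
    L=im if n=="side" else np.hstack([L,im])
cv2.imwrite("pics/front.png",L)
```

```text
out [0.429 0.248 0.229] [ 0.824  0.619 -4.333] [ 0.011 -0.057  0.015] 0.015157722743526631
13.2083 [ 0.44  -0.252  0.249] [-0.013 -0.131 -4.041] [-0.036 -0.028 -0.002] 0.015397111254291475
```

View pics/front.png

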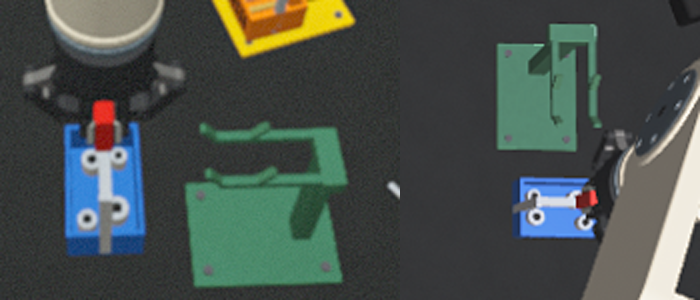

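The basket hangs level in front of the green hook, and the prongs line up with the window. I'll check the grip height numerically, then insert and lower it with force checks.

Run:
```python
from workcell import bot,hand,get_obs,vision;from geo import *
np.set_printoptions(precision=4,suppress=True)
S=vision.read_camera("side")
c,s,m=red(S,(255,280,40,45),(200,0,0),(255,110,110));print("side top face",c,s,"at z .274:",onz(S,c,.274))
for x in (.48,.52,.56):
    bot.servo_line((x,-.252-.015*(x-.44)-.0005,.249),velocity=.08)
    o=get_obs();w=o["wrist_force"];print(x,w,o["ft_torque"],o["position"])
    if np.hypot(w[0],w[1])>5: raise SystemExit("contact")
bot.dwell(.2);f=vision.read_camera("side")["frame"]
cv2.imwrite("pics/in.png",cv2.resize(f[240:390,260:420,::-1],(640,600),interpolation=cv2.INTER_CUBIC))
```

```text
side top face [271.0761 295.837 ] [12 11  9 11 92] at z .274: [ 0.4392 -0.2534  0.274 ]
0.48 [-1.2284  0.6622 -4.4339] [-0.0285 -0.0067 -0.0553] [ 0.4799 -0.2529  0.2486]
0.52 [ 1.0008  0.3728 -4.3023] [-0.0022 -0.0103  0.0349] [ 0.5199 -0.2535  0.2487]
0.56 [ 0.3415  0.6015 -4.2641] [-0.0506  0.0485 -0.0696] [ 0.5599 -0.2541  0.2486]
```

View pics/in.png

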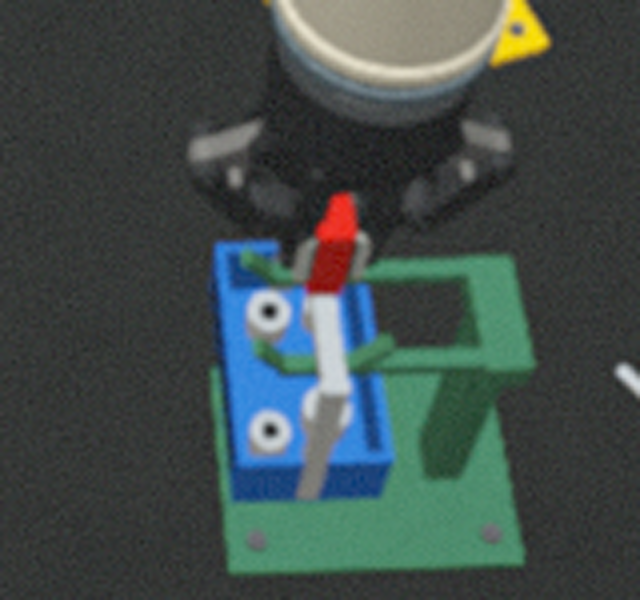

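The prongs are inside the window, the bar is between the lips and there was no contact on the way in. Lowering until the weight comes off.

Run:
```python
from workcell import bot,hand,get_obs,vision;from geo import *
np.set_printoptions(precision=4,suppress=True)
z=.2235
bot.servo_line((.56,-.2541,z),velocity=.05)
for _ in range(8):
    bot.dwell(.15);o=get_obs();w=o["wrist_force"];print(round(z,4),w,o["ft_torque"],o["position"])
    if w[2]>3: break
    z-=.0015;bot.servo_line((.56,-.2541,z),velocity=.02)
bot.dwell(.4)
o=get_obs();print(o["time_s"],o["wrist_force"],o["gripper_width"])
f=vision.read_camera("side")["frame"]
cv2.imwrite("pics/down.png",cv2.resize(f[240:390,260:420,::-1],(640,600),interpolation=cv2.INTER_CUBIC))
```

```text
0.2235 [-0.0072 -0.1441 -4.333 ] [-0.0546  0.004  -0.0041] [ 0.5602 -0.2542  0.2239]
0.222 [ 0.1701  0.6566 -4.1872] [-0.0142 -0.0149  0.0295] [ 0.56   -0.2541  0.222 ]
0.2205 [ 1.0478 -0.2438 -3.5424] [-0.0141 -0.0363 -0.0008] [ 0.56   -0.2541  0.2205]
0.219 [-2.7387  1.552   4.2866] [ 0.1661  0.3646 -0.0019] [ 0.5602 -0.2542  0.2196]
17.9667 [-1.9327  0.0166  6.436 ] 0.0152314979338719
```

View pics/down.png

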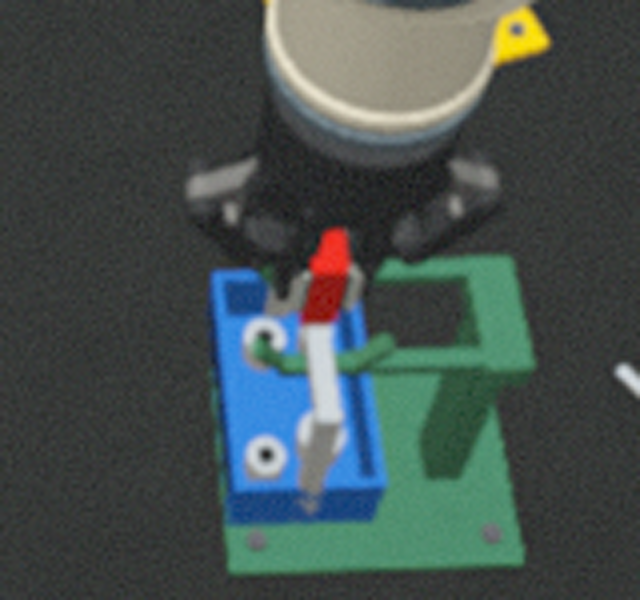

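Contact came at TCP z ≈ 0.2195, as expected for the bar on the seat. The hook now carries the weight and the bar sits mid-seat. I'll release and retreat straight up.

Run:
```python
from workcell import bot,hand,get_obs,vision;from geo import *
import pickle
np.set_printoptions(precision=4,suppress=True)
hand.move_gripper(.05);bot.dwell(.3);o=get_obs();print(o["wrist_force"],o["gripper_width"])
bot.servo_line((.56,-.2541,.33),velocity=.1)
bot.servo_line((.40,-.35,.38),velocity=.2);bot.dwell(.5)
T,S=vision.read_camera("top"),vision.read_camera("side");o=get_obs();print(o["time_s"],o["position"],o["wrist_force"])
d0=pickle.load(open("d0.pkl","rb"))["side"]
for n,c in(("before",d0),("now",S)):print("orange grip",n,red(c,(340,180,35,35),(150,0,0),(255,80,80))[0])
cs,s,_=red(S,(320,275,60,60),(200,0,0),(255,110,110));print("blue grip top",cs,onz(S,cs,.244))
im=lambda f,x,y:cv2.resize(f["frame"][y:y+150,x:x+133,::-1],(400,450),interpolation=cv2.INTER_CUBIC)
cv2.imwrite("pics/end.png",np.hstack([im(S,280,240),im(T,340,110)]))
```

```text
[-0.3867  0.7357 -0.4742] 0.05008063587616015
21.7167 [ 0.4001 -0.35    0.38  ] [-0.4315  0.0371 -0.4264]
orange grip before [356.2157 198.2598]
orange grip now [357.6056 191.4648]
blue grip top [341.3864 301.7045] [ 0.56   -0.2541  0.244 ]
```

View pics/end.png

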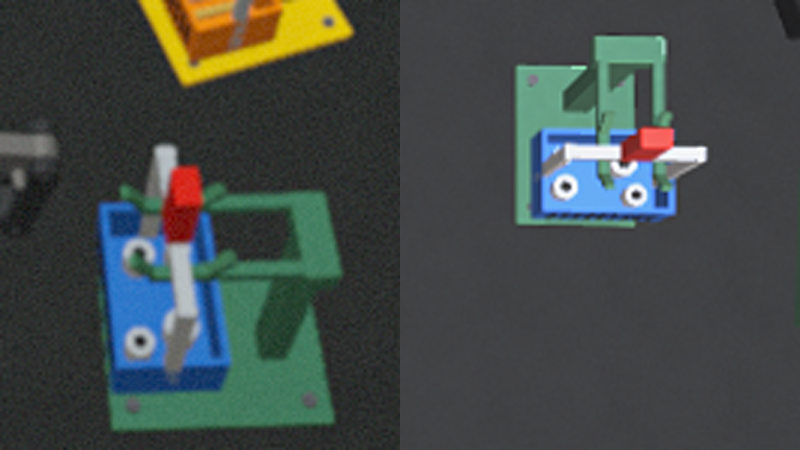

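Blue hangs level and centred in the green hook. The orange grip's mask centroid moved about 7 rows, which could be occlusion or mask noise, so I'm checking by image difference before handing in.

Run:
```python
from workcell import vision,get_obs;from geo import *
import pickle
d0=pickle.load(open("d0.pkl","rb"))
for n,(x,y,w,h) in(("top",(265,90,70,80)),("side",(320,180,80,90))):
    g=[cv2.cvtColor(c["frame"][y:y+h,x:x+w],cv2.COLOR_RGB2GRAY).astype(np.float32) for c in(d0[n],vision.read_camera(n))]
    print(n,"shift px",cv2.phaseCorrelate(*g),"meandiff",np.abs(g[0]-g[1]).mean(),"frac>30",(np.abs(g[0]-g[1])>30).mean())
c=vision.read_camera("side")
for k in(d0["side"],c):
    for hi in((255,80,80),(255,45,45)): print(red(k,(340,180,35,35),(150,0,0),hi)[:2])
S=c;cs=red(S,(320,275,60,60),(200,0,0),(255,110,110))[0];print(cs,get_obs()["wrist_force"])
```

```text
top shift px ((0.0031843404181444157, -0.004761721272871), 1.001229119507803) meandiff 0.5551786 frac>30 0.0
side shift px ((0.02330177686421564, 0.03193212094721787), 0.979831640985277) meandiff 31.794584 frac>30 0.6127777777777778
(array([356.21568627, 198.25980392]), array([ 11,   7,  12,  24, 204], dtype=int32))
(array([356.11538462, 200.86923077]), array([ 11,  10,  11,  20, 130], dtype=int32))
(array([357.64285714, 191.52857143]), array([13,  7, 11, 10, 70], dtype=int32))
(array([357.14285714, 191.73214286]), array([13,  7, 10, 10, 56], dtype=int32))
[341.3908046  301.75862069] [-0.77224896 -0.20265769 -0.29766171]
```

Orange hasn't moved: both views show a shift below 0.04 px, and the side-view change is only the arm's shadow. The blue basket is at rest, so I'm handing in.

```bash
python3 -c "
from workcell import hand_in
print(hand_in())"
```

```text
the job is handed in; nothing more can be done
None
```

The blue basket now hangs in the green hook, and I handed the job in at about 22 s of the 50 s allowed. `hand_in` gives no verdict, so these are my own checks.

I gripped the middle-sized basket by its red grip at 60 N. I lifted it 30 mm off the grey hook, drew it out 120 mm and carried it level to the green stand. I then lowered it until the wrist force showed the bar resting on the seat (TCP z about 0.2195 m, where expected), and only then let go and moved the arm clear.

**Last checks:**
- **Blue basket:** the grip's position puts it at (0.560, -0.254), against my estimate of the green seat at (0.5605, -0.254). It looks level and square to the prongs, and its grip stayed still between the last two looks.
- **Robot:** the gripper is open and away from everything, with residual wrist force below 1 N.
- **Orange basket:** it has not moved; image shift is below 0.04 px in both views.

**One check disagreed at first:** the colour mask on the orange grip in the side view jumped about 7 rows. I put that down to the arm's shadow, since the top view was unchanged and the side view only got darker.

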